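# Raise the fume hood window to its working height

## Task

The small fume hood has two sliding windows side by side: open the one in front of the white mortar by pushing it up with the fingertips from beneath its lip, until the front edge of the lip is level with the tip of the pointer on the post beside it, then take the hand away. Only push, do not pinch the lip; leave the other window as it is, leave both pointers where they are, and do not pick up or disturb anything that stands in the hood or on the worktop.

Things in the scene. Friction and masses are not known exactly. Their poses are not given: they have to be found in the camera images.
- hood: Fixed fume hood, 470 wide, 185 deep, 430 mm high; place and yaw vary. Origin at worktop height, foot of the middle post; x into the hood, y to the left, z up. 20 mm posts at y = -220, 0, 220 mm; windows 198 mm wide centred at y = +110 (left), -110 (right). Posts, windows lean 15 deg back: they slide along (0.259, 0, 0.966). Floor 12 mm thick, reaching 20 mm in front of the origin.
- window_left (a joint): Travel in m of the left window up its sloping posts, 0 = lowest, 0.16 = upper stop. Counterweighted: it stays wherever it is left; pushing it up takes about 7 to 9 N along the slide, down 2 to 4 N.
- window_left_edge (a point): Middle of the front edge of the left window's lip, on the centre line of the 12 mm thick round bead that ends the lip (bead and lip 170 mm long, ledge behind it 8 mm thick with a 6 mm cover strip on top). 45 mm in front of the pane, 33 mm in front of the posts; 119 mm above the worktop at joint 0. Own z: slide direction; x: square to the pane, into the hood. Free space below.
- pointer_left_tip (a point): Tip of the small black pointer on the outer post (y = +220 mm in the hood frame) beside the left window, marking its working height: a 26 mm wide clip with a 10 mm cone aimed at the window, 3 mm beside the lip's end; clip and screw reach 31 mm in front of the post's centre line. Same axes as the window's edge point.
- pointer_left (a joint): Height in m of the left pointer along its post, on the same scale as joint window_left: the lip's front bead is level with the pointer when both values are equal. Clamped; it needs 15 N to shift.
- window_right (a joint): Travel in m of the right window up its sloping posts, 0 = lowest, 0.16 = upper stop. Counterweighted: it stays wherever it is left; pushing it up takes about 7 to 9 N along the slide, down 2 to 4 N.
- window_right_edge (a point): Middle of the front edge of the right window's lip, on the centre line of the 12 mm thick round bead that ends the lip (bead and lip 170 mm long, ledge behind it 8 mm thick with a 6 mm cover strip on top). 45 mm in front of the pane, 33 mm in front of the posts; 119 mm above the worktop at joint 0. Own z: slide direction; x: square to the pane, into the hood. Free space below.
- pointer_right_tip (a point): Tip of the small black pointer on the outer post (y = -220 mm in the hood frame) beside the right window, marking its working height: a 26 mm wide clip with a 10 mm cone aimed at the window, 3 mm beside the lip's end; clip and screw reach 31 mm in front of the post's centre line. Same axes as the window's edge point.
- pointer_right (a joint): Height in m of the right pointer along its post, on the same scale as joint window_right: the lip's front bead is level with the pointer when both values are equal. Clamped; it needs 15 N to shift.
- mortar: Small white porcelain mortar (bowl), 73 mm diameter, 42 mm high, standing in one of the hood's two bays, behind its window. Origin: centre of its underside.
- bottle: Amber screw-cap bottle, 68 mm diameter, 145 mm high, standing in the hood's other bay. Origin: centre of its underside.
- petri_dish: Bystander: open glass dish, 90 mm diameter, 14 mm high, on the worktop. Origin: centre of its underside.
- rubber_bung: Bystander: black rubber bung, 32 mm diameter, 26 mm high, on the worktop. Origin: centre of its underside.
- vial: Bystander: small screw vial, 30 mm diameter, 58 mm high, on the worktop. Origin: centre of its underside.
- glass_stopper: Bystander: glass stopper, 30 mm diameter, 32 mm high, on the worktop. Origin: centre of its underside.
- small_bottle: Bystander: small screw-cap bottle, 48 mm diameter, 85 mm high, on the worktop. Origin: centre of its underside.
- weigh_boat: Bystander: square weighing boat, 79 x 79 x 12 mm, on the worktop. Origin: centre of its underside.

How it is judged:
By the outcome, as a careful person would: the job done as asked, in the order asked, and still so for the second after the job is handed in, with the robot touching nothing.
It also fails if it takes over 38 s, if anything falls off the work surface, if the arm or the gripper's body presses on something with over 40 N, if the wrist force passes 120 N, or if a joint passes its speed limit or range.

## Robot

A 6-joint arm with a two-finger parallel gripper is mounted at the origin on a cart in front of the work surface, level with it; the furniture and walls round the work are solid. World frame = base frame: x ahead of the robot, y to its left, z up, the work surface at z = 0. Lengths are in m, angles in rad, forces in N, time in s.
With the tool pointing down it reaches from about 0.25 to 0.725 m from the base axis. Payload 4 kg.
Tool frame: the origin (TCP) lies on the centre line of the jaws, within the pads' length; the fingertips stand 22 mm ahead of it and the grasp point (between the pads) lies 3 mm ahead of it; z points along the fingers, y is the line along which they close (so a half turn about z gives the same grasp; the last joint's range is limited). The gripper opens to 85 mm and grips with 20 to 120 N. Pads are 22 mm wide; open, the fingers measure 114 mm over their backs; the gripper's body (76 mm by 85 mm) begins 54 mm behind the grasp point. The pads swing forward as they close: fully open they stand 13 mm farther back than shut.
Start: joints at [-1.199, 0.241, 0.005, 1.335, 0, 1.571], TCP at [0.182, -0.466, 0.253] pointing down, gripper open.
Joint ranges: [-2.72, 2.72], [-1.05, 1.87], [-1.09, 1.28], [-1.99, 2.15], [-1.42, 1.44], [-3.14, 3.14]. Speed limits (rad/s): [2.79, 2.79, 3.14, 3.14, 3.14, 3.14].

## Interface

Orientations are given as a unit quaternion [x, y, z, w].
In Python, from workcell import bot gives the robot as it stands.
- The arm moves only by the shell command python3 -m inch 'ROWS'. ROWS is JSON, one flat list of numbers, 7 for each row, row after row: the shift along the world's x, y, z in mm, then the turn, a rotation vector about the world's x, y, z in rad, then the opening in per cent of the stroke, from 0 (shut) to 100 (fully open). A call has 1 to 8 rows; each row is the pose to reach, as a shift and turn from the pose commanded when the call began; what a row does not reach only later rows make up. A row lasts 1/12 s, in which the tool goes at most 41.7 mm and 7.16 degrees, less where a joint would pass 70% of its speed; a pose out of reach is approached as far as the arm can. A call with a gripper value outside its range is refused whole. The fingers move at their own pace and stop on an object; the grip force is fixed at half the most. Time passes only in rows, so rows that repeat a pose let the fingers close. It gives the time, the measured TCP pose, the force, the opening and the grip force at its end, in the units of the state.
- bot.get_obs(): the state, without advancing time (a new reading comes with each control period).
- bot.camera(name): name is "scene" or "top" or "wrist"; returns the picture (400x640x3 uint8, blue, green, red); there is no depth.
- bot.camera_info(name): a dict with "intrinsics" (3x3 intrinsics, pixels), "camera_from_world" (4x4, takes a point from world to camera coordinates); the wrist camera has in their place "hand_eye" (4x4, takes a point from camera to tool coordinates, whose origin is the TCP and whose axes are the flange's). Camera axes: x right, y down, z forward; pixel columns grow to the right and rows downward; lengths in m; the calibration is good to about 2 mm. The wrist camera is an equidistant fisheye: a pixel r from the principal point sees the ray r / f radians off the axis. A picture is of the moment at which its call begins: read the wrist's pose just before it. camera_info takes no time and is no camera call.
- bot.job_done(): hands the job in; it is judged then, once.
Trained networks look in the newest picture that a camera, given by its name, has taken for a name from the list of things; names that differ only in an ending like _2 or _b are one class to them, and where a whole thing is asked for, a point or a joint stands for the part that bears it (a point fixed in the world has none). Each returns a list of dicts, best first, with "confidence" (0 to 1); they miss things now and then, are a little off and sometimes report something else, mostly with a low value. They report only what shows in the picture. A call takes as long as a camera call.
- bot.silhouettes(camera, target): "mask" (400x640 bool, what is visible of it) and "uv" ([column, row] in pixels, amid what is visible of it).
- bot.spot_point(camera, target): "uv" ([column, row] in pixels: a listed point, or the origin of a listed thing).
The state is a dict: "clock": time; "joint_pos": joint angles; "joint_vel": joint speeds; "tau": joint torques, N m; "eef_pos": TCP position; "tool_rot": TCP orientation; "ft_force": force on the tool from outside, world axes, zero at the start; "ft_torque": the same for the moment, N m; "grip_width": finger opening in m; "grasp_force": force on a finger pad.
Only numpy, scipy, OpenCV 4.12 (cv2) and the standard library are available. Lean on these libraries where they do the work, as an engineer would, in place of code of your own. Each camera call takes 0.05 s, during which the arm holds its last target. There are 200 camera calls.

## Working session

There is one attempt and no reset: what is moved stays moved. The work goes in short steps, Python scripts to look and compute and a shell command to move; the robot and the scene stay as the last step left them, time stands still between calls to the robot, and variables do not carry over. Pictures are saved under pics/ and viewed, at most 10 in all, crops included, and the job is handed in when it is done.

```bash
mkdir -p pics; ls
cat > h.py <<'E'
from workcell import bot
import numpy as np, cv2
def ray(c,uv):
    i=bot.camera_info(c);K=np.array(i["intrinsics"]);T=np.array(i["camera_from_world"])
    d=np.linalg.solve(K,[uv[0],uv[1],1.]);R=T[:3,:3];return -R.T@T[:3,3],R.T@d
def atz(c,uv,z):
    o,d=ray(c,uv);return o+d*(z-o[2])/d[2]
def tri(a,ua,b,ub):
    A=[];y=[]
    for c,u in((a,ua),(b,ub)):
        o,d=ray(c,u);d/=np.linalg.norm(d);P=np.eye(3)-np.outer(d,d);A.append(P);y.append(P@o)
    A=np.vstack(A);y=np.hstack(y);x,*_=np.linalg.lstsq(A,y,rcond=None);return x,np.linalg.norm(A@x-y)
E
python3 - <<'E'
from h import *
np.set_printoptions(precision=4,suppress=True)
o=bot.get_obs();print(o["clock"],o["eef_pos"],o["tool_rot"],o["grip_width"])
P={}
for c in("scene","top"):
    im=bot.camera(c);cv2.imwrite(f"pics/{c}0.png",im)
    for n in["hood","window_left_edge","pointer_left_tip","window_right_edge","pointer_right_tip","mortar","bottle","petri_dish","rubber_bung","vial","glass_stopper","small_bottle","weigh_boat"]:
        r=bot.spot_point(c,n)
        if r:
            P[c,n]=r[0]["uv"];print(c,n,[(np.round(q["uv"],1).tolist(),round(q["confidence"],2)) for q in r[:2]],atz(c,r[0]["uv"],0))
for n in set(k[1] for k in P):
    if ("scene",n) in P and ("top",n) in P: print(n,*tri("scene",P["scene",n],"top",P["top",n]))
print(bot.get_obs()["clock"])
print(bot.camera_info("wrist"))
E
```

```text
pics
0.0 [ 0.1814 -0.4653  0.2524] [ 0.9828  0.1848 -0.0002 -0.0011] 0.08552303896608737
scene hood [([334.3, 214.6], 0.88)] [ 0.5838 -0.0356  0.    ]
scene window_left_edge [([308.3, 188.2], 0.68)] [ 0.783 -0.08   0.   ]
scene pointer_left_tip [([272.6, 177.3], 0.42)] [ 0.9381 -0.0305  0.    ]
scene window_right_edge [([368.2, 163.2], 0.61), ([272.3, 178.4], 0.39)] [ 0.8232 -0.3956  0.    ]
scene mortar [([279.8, 215.1], 0.91)] [0.6826 0.0962 0.    ]
scene bottle [([339.8, 189.8], 0.83)] [ 0.7067 -0.1571  0.    ]
scene petri_dish [([309.8, 268.9], 0.78), ([377.1, 245.5], 0.43)] [0.4101 0.1786 0.    ]
scene rubber_bung [([343.4, 255.7], 0.66)] [0.4026 0.0789 0.    ]
scene vial [([377.5, 245.8], 0.81)] [ 0.382  -0.0211  0.    ]
scene glass_stopper [([364.7, 234.0], 0.58)] [ 0.4461 -0.0339  0.    ]
scene small_bottle [([280.2, 215.0], 0.68), ([434.1, 217.9], 0.62)] [0.6824 0.0949 0.    ]
scene weigh_boat [([406.6, 223.4], 0.56)] [ 0.4144 -0.1685  0.    ]
top hood [([340.4, 197.1], 0.82)] [ 0.5763 -0.0285  0.    ]
top window_left_edge [([304.4, 192.0], 0.72), ([384.9, 250.0], 0.53)] [0.
[... 1026 characters left out ...]
060622035673383
weigh_boat [ 0.4066 -0.1605  0.0066] 0.0011709087628215555
window_left_edge [0.5726 0.0732 0.1257] 0.009978342957657205
vial [ 0.3923 -0.0186 -0.004 ] 0.012964179266312393
petri_dish [ 0.4185  0.1806 -0.0034] 0.009027790431658128
glass_stopper [ 0.4506 -0.0352 -0.0027] 0.0030397679655498203
pointer_left_tip [0.606  0.1638 0.1722] 0.012018910994771625
1.4
{'intrinsics': array([[309.7069,   0.    , 321.909 ],
       [  0.    , 309.7069, 196.1949],
       [  0.    ,   0.    ,   1.    ]]), 'hand_eye': array([[ 0.0001, -0.95  , -0.3124,  0.081 ],
       [ 1.    ,  0.0003, -0.0008, -0.0003],
       [ 0.0009, -0.3124,  0.95  , -0.1211],
       [ 0.    ,  0.    ,  0.    ,  1.    ]])}
```

Run:
```python
import cv2,numpy as np
a=cv2.imread("pics/scene0.png")[100:300,230:470];b=cv2.imread("pics/top0.png")[130:290,230:450]
cv2.imwrite("pics/a.png",cv2.resize(a,(720,600),interpolation=3));cv2.imwrite("pics/b.png",cv2.resize(b,(792,576),interpolation=3))
```

```text
(no output)
```

View pics/a.png

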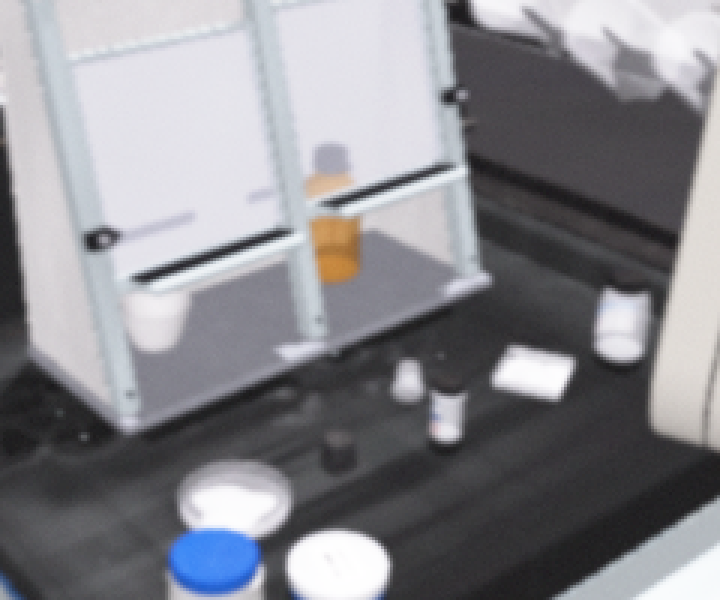

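View pics/b.png

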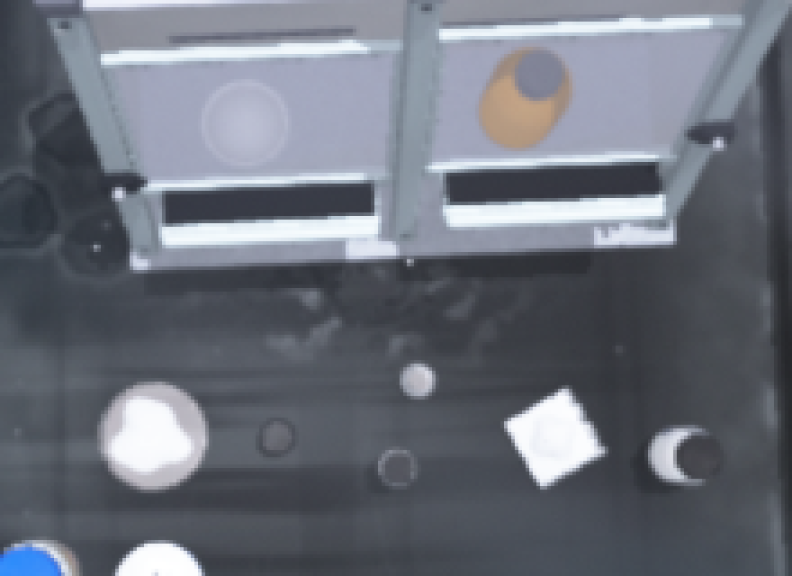

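The mortar is in the left bay, so the left window is the one to open: its lip runs (270,196) to (330,179) in scene, and the pointer tip is at about (270,179). Next I fit the hood pose from clicked features in both views.

```bash
cat > fit.py <<'E'
from h import *
from scipy.optimize import least_squares
t=np.radians(15);S=np.array([np.sin(t),0,np.cos(t)]);N=np.array([-np.cos(t),0,np.sin(t)])
def edge(q,d,y): return S*((0.119-d*np.sin(t))/np.cos(t)+q)+N*d+np.array([0,y,0])
def W(p,X):
    c,s=np.cos(p[2]),np.sin(p[2]);return np.array([p[0]+c*X[0]-s*X[1],p[1]+s*X[0]+c*X[1],X[2]])
def pix(c,X):
    i=bot.camera_info(c);x=np.array(i["camera_from_world"])@np.r_[X,1];u=np.array(i["intrinsics"])@x[:3];return u[:2]/u[2]
E
python3 - <<'E'
from fit import *
np.set_printoptions(precision=4,suppress=True)
# p: x,y,yaw,ql,pl,qr,d
F=[("top",(266.1,204.4),lambda p:np.array([-.02,.235,.006])),("top",(417.5,196.7),lambda p:np.array([-.02,-.235,.006])),
("scene",(272.3,244),lambda p:np.array([-.02,.235,.0])),("scene",(393.3,195),lambda p:np.array([-.02,-.235,.006])),
("top",(274.7,195.6),lambda p:edge(p[3],p[6],.195)),("top",(335.3,193.6),lambda p:edge(p[3],p[6],.025)),
("scene",(270.7,195.7),lambda p:edge(p[3],p[6],.195)),("scene",(330,179.),lambda p:edge(p[3],p[6],.025)),
("top",(354,190.),lambda p:edge(p[5],p[6],-.025)),("top",(415,188),lambda p:edge(p[5],p[6],-.195)),
("scene",(334,170.5),lambda p:edge(p[5],p[6],-.025)),("scene",(385,158),lambda p:edge(p[5],p[6],-.195)),
("top",(270.8,180.6),lambda p:edge(p[4],p[6],.198)),("scene",(269.7,178.7),lambda p:edge(p[4],p[6],.198))]
f=lambda p:np.r_[np.hstack([pix(c,W(p,g(p)))-u for c,u,g in F]),(p[6]-.04)/.005]
r=least_squares(f,[.575,-.028,0,.02,.05,.03,.04],loss="soft_l1");print(r.x);print(f(r.x)[:-1].reshape(-1,2).round(1).tolist())
p=r.x;np.save("p.npy",p)
for q in(p[3],p[4]):print(W(p,edge(q,p[6],.11)))
print("slide",W([0,0,p[2]],S))
E
```

```text
[ 0.582  -0.0326  0.0078  0.0098  0.0596  0.0215  0.0406]
[[0.2, -0.6], [-0.1, 2.3], [-2.3, 1.0], [0.1, -1.0], [-0.2, -1.5], [-0.0, -1.5], [6.8, 0.4], [-1.1, 0.2], [-0.6, -0.1], [-0.4, -0.0], [7.8, 0.4], [-1.2, -0.6], [0.4, 6.3], [3.0, -0.8]]
[0.5735 0.0773 0.1285]
[0.5864 0.0774 0.1766]
slide [0.2588 0.002  0.9659]
```

```bash
cat > rot.py <<'E'
from h import *
from scipy.spatial.transform import Rotation as R
def need(z,psi=0.008,pitch=0):
    o=bot.get_obs();c,s=np.cos(psi),np.sin(psi);cp,sp=np.cos(pitch),np.sin(pitch)
    Z=np.array([c*cp,s*cp,sp]);X=np.array([-c*sp,-s*sp,cp]);T=R.from_matrix(np.c_[X,np.cross(Z,X),Z])
    v=(T*R.from_quat(o["tool_rot"]).inv()).as_rotvec()
    print("clock",o["clock"],"pos",np.round(o["eef_pos"],4),"d_mm",np.round((np.array(z)-o["eef_pos"])*1000,1),"rv",v.round(3),"q",np.round(o["joint_pos"],2),"F",np.round(o["ft_force"],1),"w",round(o["grip_width"],3))
if __name__=="__main__":
    import sys;need([float(a) for a in sys.argv[1:4]])
E
python3 rot.py 0.43 0.077 0.22
```

```text
clock 1.4 pos [ 0.1816 -0.4658  0.2533] d_mm [248.4 542.8 -33.3] rv [ 0.298 -1.55  -0.285] q [-1.2   0.24  0.    1.34 -0.    1.57] F [-0.4  0.6  0.1] w 0.085
```

```bash
python3 -m inch '[15,34,5,0.019,-0.097,-0.018,0, 31,68,10,0.037,-0.194,-0.036,0, 46,102,15,0.056,-0.29,-0.053,0, 62,136,20,0.075,-0.388,-0.071,0, 78,170,20,0.093,-0.484,-0.089,0, 93,204,20,0.112,-0.581,-0.107,0, 108,238,20,0.13,-0.678,-0.125,0, 124,270,20,0.149,-0.775,-0.143,0]'; python3 rot.py 0.43 0.077 0.22
```

```text
clock: 2.07
eef_pos: [0.3059, -0.1944, 0.2737]
tool_rot: [0.917, 0.101, 0.386, -0.002]
ft_force: [0.3, -0.1, -1.0]
grip_width: 0.0003
grasp_force: 0.0
clock 2.0667 pos [ 0.3059 -0.1944  0.2737] d_mm [124.1 271.4 -53.7] rv [ 0.147 -0.77  -0.141] q [-1.11 -0.32 -0.71  0.85  0.74  1.94] F [ 0.3 -0.1 -1. ] w 0.0
```

```bash
python3 -m inch '[15,34,-5,0.018,-0.096,-0.018,0, 31,68,-10,0.037,-0.192,-0.035,0, 46,102,-15,0.055,-0.289,-0.053,0, 62,136,-20,0.074,-0.385,-0.07,0, 78,170,-28,0.092,-0.481,-0.088,0, 93,204,-36,0.11,-0.578,-0.106,0, 108,238,-45,0.129,-0.674,-0.123,0, 124,271,-54,0.147,-0.77,-0.141,0]'; python3 rot.py 0.43 0.077 0.22
```

```text
clock: 2.73
eef_pos: [0.4091, -0.0372, 0.3983]
tool_rot: [0.776, 0.023, 0.63, -0.009]
ft_force: [0.6, -0.4, -0.6]
grip_width: -0.0001
grasp_force: 0.0
clock 2.7333 pos [ 0.4091 -0.0372  0.3983] d_mm [  20.9  114.2 -178.3] rv [ 0.022 -0.207 -0.037] q [-0.35 -0.72 -1.09 -0.14  0.39  3.04] F [ 0.6 -0.4 -0.6] w -0.0
```

```bash
sed -i 's/T=R.from_matrix(np.c_\[X,np.cross(Z,X),Z\])/T=R.from_matrix(np.c_[X,np.cross(Z,X),Z])*R.from_rotvec([0,0,-0.03])/' rot.py; python3 rot.py 0.50 0.077 0.25
```

```text
clock 2.7333 pos [ 0.4091 -0.0372  0.3983] d_mm [  90.9  114.2 -148.3] rv [-0.008 -0.208 -0.034] q [-0.35 -0.72 -1.09 -0.14  0.39  3.04] F [ 0.6 -0.4 -0.6] w -0.0
```

```bash
python3 -m inch '[15,18,-20,-0.001,-0.03,-0.005,0, 30,36,-40,-0.002,-0.06,-0.01,0, 45,54,-60,-0.003,-0.09,-0.015,0, 60,72,-80,-0.004,-0.12,-0.02,0, 75,90,-105,-0.006,-0.16,-0.027,0, 91,114,-130,-0.008,-0.208,-0.034,0, 91,114,-148,-0.008,-0.208,-0.034,0, 91,114,-148,-0.008,-0.208,-0.034,0]'; python3 rot.py 0.50 0.077 0.095
```

```text
clock: 3.4
eef_pos: [0.574, 0.0797, 0.3655]
tool_rot: [0.717, 0.014, 0.697, 0.008]
ft_force: [0.7, 0.0, 0.1]
grip_width: -0.0002
grasp_force: 0.0
clock 3.4 pos [0.574  0.0797 0.3655] d_mm [ -74.    -2.7 -270.5] rv [ 0.    -0.029 -0.   ] q [ 0.26  0.08 -1.08 -1.13 -0.25  3.12] F [0.7 0.  0.1] w -0.0
```

```bash
cat > kin.py <<'E'
import numpy as np
from scipy.optimize import least_squares
from scipy.spatial.transform import Rotation as R
def fk(k,q):
    h,L1,e,L2,L3,Lt=k
    f=q[1]-q[2];g=f+q[3]
    D=lambda a:np.array([np.cos(a),0,-np.sin(a)])
    p=np.array([0,0,h])+L1*D(q[1]-np.pi/2)+e*D(q[1])+L2*D(f)+L3*D(g)
    Rg=R.from_euler("y",g)*R.from_euler("z",q[4])
    p=p+Rg.apply([Lt,0,0]);Z=R.from_euler("z",q[0])
    return Z.apply(p),(Z*Rg).apply([1,0,0])
D=[([-1.199,.241,.005,1.335,0,1.571],[.1816,-.4658,.253]),([-1.11,-.32,-.71,.85,.74,1.94],[.3059,-.1944,.2737]),
([-.35,-.72,-1.09,-.14,.39,3.04],[.4091,-.0372,.3983]),([.26,.08,-1.08,-1.13,-.25,3.12],[.574,.0797,.3655])]
r=least_squares(lambda k:np.r_[np.hstack([fk(k,q)[0]-p for q,p in D]),.02*(k[2])],[.25,.35,0,.4,.05,.2])
K=r.x
if __name__=="__main__":
    print(K.round(3),r.fun.round(3))
    lo=np.array([-2.72,-1.05,-1.09,-1.99,-1.42]);hi=np.array([2.72,1.87,1.28,2.15,1.44])
    for pitch in(0,.2,.4,.6):   # upward tool
        for x in(.48,.52,.56,.6):
            for z in(.07,.1,.15):
                zt=np.array([np.cos(pitch),0.008,np.sin(pitch)])
                s=min((least_squares(lambda q:np.r_[fk(K,q)[0]-[x,.077,z],.1*(fk(K,q)[1]-zt)],q0,bounds=(lo,hi)) for q0 in([.2,.5,-.5,-.5,-.2],[.2,1.2,0.,-1.2,-.2])),key=lambda s:s.cost)
                print(pitch,x,z,"err mm",(np.linalg.norm(fk(K,s.x)[0]-[x,.077,z])*1e3).round(1),s.x.round(2))
E
python3 kin.py
```

```text
[0.25  0.491 0.003 0.392 0.105 0.278] [ 0.    -0.001 -0.002  0.001 -0.001  0.001  0.     0.001 -0.002 -0.002
  0.001  0.003  0.   ]
0 0.48 0.07 err mm 13.5 [ 0.69  1.18 -1.09 -1.99 -1.06]
0 0.48 0.1 err mm 15.1 [ 0.7   1.12 -1.09 -1.99 -1.11]
0 0.48 0.15 err mm 17.3 [ 0.72  1.01 -1.09 -1.99 -1.18]
0 0.52 0.07 err mm 11.5 [ 0.54  1.14 -1.09 -1.99 -0.79]
0 0.52 0.1 err mm 13.1 [ 0.56  1.09 -1.09 -1.99 -0.85]
0 0.52 0.15 err mm 15.1 [ 0.58  0.99 -1.09 -1.99 -0.93]
0 0.56 0.07 err mm 6.7 [ 0.34  1.11 -1.09 -1.99 -0.42]
0 0.56 0.1 err mm 9.1 [ 0.38  1.07 -1.09 -1.99 -0.5 ]
0 0.56 0.15 err mm 11.7 [ 0.42  0.98 -1.09 -1.99 -0.6 ]
0 0.6 0.07 err mm 3.3 [ 0.25  1.13 -1.01 -1.99 -0.27]
0 0.6 0.1 err mm 2.7 [ 0.24  1.07 -1.04 -1.99 -0.25]
0 0.6 0.15 err mm 1.4 [ 0.24  0.98 -1.07 -1.99 -0.24]
0.2 0.48 0.07 err mm 11.5 [ 0.7   1.18 -1.09 -1.99 -1.08]
0.2 0.48 0.1 err mm 13.4 [ 0.71  1.12 -1.09 -1.99 -1.13]
0.2 0.48 0.15 err mm 16.1 [ 0.72  1.01 -1.09 -1.99 -1.19]
0.2 0.52 0.07 err mm 10.2 [ 0.55  1.14 -1.09 -1.99 -0.81]
0.2 0.52 0.1 err mm 11.8 [ 0.57  1.09 -1.09 -1.99 -0.87]
0.2 0.52 0.15 err mm
[... 1051 characters left out ...]
-1.99 -0.39]
0.6 0.48 0.07 err mm 9.4 [ 0.73  1.18 -1.06 -1.99 -1.17]
0.6 0.48 0.1 err mm 10.0 [ 0.72  1.11 -1.09 -1.99 -1.16]
0.6 0.48 0.15 err mm 12.8 [ 0.73  1.   -1.09 -1.99 -1.21]
0.6 0.52 0.07 err mm 10.4 [ 0.62  1.16 -1.01 -1.99 -1.02]
0.6 0.52 0.1 err mm 10.8 [ 0.61  1.09 -1.05 -1.99 -0.98]
0.6 0.52 0.15 err mm 12.4 [ 0.6   0.98 -1.09 -1.99 -0.96]
0.6 0.56 0.07 err mm 11.3 [ 0.52  1.16 -0.95 -1.99 -0.86]
0.6 0.56 0.1 err mm 11.7 [ 0.5   1.09 -1.   -1.99 -0.81]
0.6 0.56 0.15 err mm 12.1 [ 0.46  0.98 -1.07 -1.99 -0.7 ]
0.6 0.6 0.07 err mm 12.0 [ 0.43  1.16 -0.89 -1.99 -0.69]
0.6 0.6 0.1 err mm 12.1 [ 0.4   1.1  -0.93 -1.99 -0.64]
0.6 0.6 0.15 err mm 12.2 [ 0.36  1.   -1.   -1.99 -0.53]
```

```bash
cat > plan.py <<'E'
from kin import *
lo=np.array([-2.72,-1.05,-1.09,-1.99,-1.42,-3.14])+.02;hi=np.array([2.72,1.87,1.28,2.15,1.44,3.14])-.01
def full(q):
    p,z=fk(K,q);g=q[1]-q[2]+q[3]
    x=(R.from_euler("z",q[0])*R.from_euler("y",g)*R.from_euler("z",q[4])*R.from_euler("x",q[5])).apply([0,0,-1.])
    return p,z,x
def ik(tip,p,psi,rw=.02):
    zt=np.array([np.cos(p)*np.cos(psi),np.cos(p)*np.sin(psi),-np.sin(p)]);xt=np.array([np.sin(p)*np.cos(psi),np.sin(p)*np.sin(psi),np.cos(p)])
    tcp=np.array(tip)-.022*zt
    def f(q):
        P,z,x=full(q);return np.r_[P-tcp,.3*(z-zt),rw*(x-xt)]
    best=min((least_squares(f,np.clip(q0,lo,hi),bounds=(lo,hi)) for q0 in([psi/2,.5,-.8,-.8,psi/2,3.],[-.3,.9,-.5,-1,.5,2.8])),key=lambda s:s.cost)
    P,z,x=full(best.x);return best.x,np.linalg.norm(P-tcp)*1e3,np.degrees(np.arccos(min(1,z@zt))),np.degrees(np.arccos(min(1,x@xt)))
if __name__=="__main__":
    e=np.array([.5735,.0773,.1285]);s=np.array([.259,.002,.966])
    for p in(.2,.35,.5,.65):
      for psi in(-.3,0,.3,.6,.9):
        u=e+[.012,0,-.02-.02*np.tan(p)]
        o=[]
        for tip in(u-[.045*np.cos(psi),.045*np.sin(psi),0],u,u+.055*s):
            q,a,b,c=ik(tip,p,psi);o.append(f"{a:.0f}mm {b:.0f} roll{c:.0f}")
        print(p,psi,o,q.round(2))
E
python3 plan.py
```

```text
0.2 -0.3 ['12mm 2 roll15', '0mm 0 roll12', '0mm 0 roll12'] [ 0.48  0.66 -1.03 -1.42 -0.76  3.13]
0.2 0 ['62mm 5 roll5', '29mm 2 roll4', '25mm 2 roll4'] [ 0.27  0.67 -1.07 -1.51 -0.28  3.13]
0.2 0.3 ['55mm 5 roll3', '26mm 2 roll1', '21mm 2 roll1'] [-0.05  0.67 -1.07 -1.51  0.37  3.06]
0.2 0.6 ['5mm 1 roll0', '0mm 0 roll0', '0mm 0 roll0'] [-0.24  0.65 -1.   -1.36  0.82  2.92]
0.2 0.9 ['0mm 0 roll0', '0mm 0 roll0', '0mm 0 roll0'] [-0.35  0.59 -0.77 -0.78  1.2   2.6 ]
0.35 -0.3 ['5mm 1 roll24', '0mm 0 roll19', '0mm 0 roll18'] [ 0.45  0.45 -0.97 -0.96 -0.7   3.13]
0.35 0 ['44mm 7 roll12', '20mm 2 roll7', '5mm 1 roll6'] [ 0.24  0.45 -1.07 -1.15 -0.23  3.13]
0.35 0.3 ['41mm 7 roll5', '17mm 2 roll2', '3mm 0 roll0'] [-0.02  0.46 -1.07 -1.15  0.3   3.03]
0.35 0.6 ['0mm 0 roll0', '0mm 0 roll0', '0mm 0 roll0'] [-0.22  0.44 -0.95 -0.9   0.76  2.79]
0.35 0.9 ['0mm 0 roll0', '0mm 0 roll0', '0mm 0 roll0'] [-0.33  0.45 -0.7  -0.32  1.08  2.38]
0.5 -0.3 ['0mm 0 roll28', '0mm 0 roll24', '0mm 0 roll23'] [ 0.42  0.3  -0.88 -0.55 -0.62  3.13]
0.5 0 ['20mm 4 roll10', '0mm 0 roll7', '0mm 0 roll7'] [ 0.23  0.28 -0.99 -0.76 -0.2   3.13]
0.5 0.3 ['18mm 4 roll3', '0mm 0 roll0', '0mm 0 roll0'] [-0.    0.28 -0.98 -0.75  0.26  2.99]
0.5 0.6 ['0mm 0 roll0', '0mm 0 roll0', '0mm 0 roll0'] [-0.18  0.3  -0.86 -0.5   0.67  2.69]
0.5 0.9 ['0mm 0 roll0', '0mm 0 roll0', '0mm 0 roll0'] [-0.29  0.37 -0.62 -0.01  0.95  2.27]
0.65 -0.3 ['1mm 0 roll31', '0mm 0 roll27', '0mm 0 roll27'] [ 0.38  0.22 -0.77 -0.22 -0.52  3.13]
0.65 0 ['0mm 0 roll9', '0mm 0 roll8', '0mm 0 roll8'] [ 0.21  0.18 -0.87 -0.39 -0.17  3.13]
0.65 0.3 ['0mm 0 roll0', '0mm 0 roll0', '0mm 0 roll0'] [ 0.02  0.18 -0.86 -0.37  0.22  2.97]
0.65 0.6 ['0mm 0 roll0', '0mm 0 roll0', '0mm 0 roll0'] [-0.14  0.23 -0.75 -0.17  0.57  2.63]
0.65 0.9 ['0mm 0 roll0', '0mm 0 roll0', '0mm 0 roll0'] [-0.24  0.32 -0.54  0.21  0.81  2.22]
```

```bash
sed -i 's/\*R.from_rotvec(\[0,0,-0.03\])//; s/for a in sys.argv\[1:4\]\])/for a in sys.argv[1:4]],0.5,-0.42)/' rot.py
python3 - <<'E'
from plan import *
e=np.array([.5735,.0773,.1285]);s=np.array([.259,.002,.966]);p,psi=.42,.5
z=np.array([np.cos(p)*np.cos(psi),np.cos(p)*np.sin(psi),-np.sin(p)])
u=e+[.012,.005,-.02-.02*np.tan(p)]
b=np.array([.05*np.cos(psi),.05*np.sin(psi),0])
for n,t in(("above",u-b+[0,0,.13]),("pre",u-b),("in",u),("up",u+.06*s)):
    q,a,bb,c=ik(t,p,psi);print(n,"tcp",(t-.022*z).round(4),round(a,1),round(bb,1),round(c,1),q.round(2))
E
python3 rot.py .509 .048 .246
```

```text
above tcp [0.524  0.0487 0.2385] 0.0 0.0 0.0 [-0.24  0.03 -1.   -0.48  0.66  2.79]
pre tcp [0.524  0.0487 0.1085] 9.4 1.9 1.2 [-0.25  0.5  -1.07 -0.99  0.69  2.75]
in tcp [0.5679 0.0727 0.1085] 0.0 0.0 0.0 [-0.14  0.56 -1.03 -1.08  0.58  2.85]
up tcp [0.5834 0.0728 0.1665] 0.0 0.0 0.0 [-0.14  0.35 -0.96 -0.81  0.57  2.85]
clock 3.4 pos [0.574  0.0797 0.3655] d_mm [ -65.   -31.7 -119.5] rv [-0.07   0.39   0.479] q [ 0.26  0.08 -1.08 -1.13 -0.25  3.12] F [0.7 0.  0.1] w -0.0
```

```bash
sed -i 's/,0.5,-0.42)/,0.6,-0.42)/' rot.py
python3 - <<'E'
from plan import *
e=np.array([.5735,.0773,.1285]);s=np.array([.259,.002,.966]);p,psi=.42,.6
z=np.array([np.cos(p)*np.cos(psi),np.cos(p)*np.sin(psi),-np.sin(p)])
u=e+[.012,.008,-.02-.02*np.tan(p)]
b=np.array([.05*np.cos(psi),.05*np.sin(psi),0])
for n,t in(("above",u-b+[0,0,.13]),("pre",u-b),("in",u),("up",u+.06*s)):
    q,a,bb,c=ik(t,p,psi);print(n,"tcp",(t-.022*z).round(4),round(a,1),round(bb,1),round(c,1),q.round(2))
E
python3 rot.py .528 .046 .238
```

```text
above tcp [0.5277 0.0457 0.2385] 0.0 0.0 0.0 [-0.3   0.06 -0.93 -0.36  0.8   2.67]
pre tcp [0.5277 0.0457 0.1085] 0.0 0.0 0.0 [-0.3   0.52 -1.05 -0.94  0.8   2.67]
in tcp [0.5689 0.074  0.1085] 0.0 0.0 0.0 [-0.19  0.54 -0.97 -0.95  0.71  2.75]
up tcp [0.5845 0.0741 0.1665] 0.0 0.0 0.0 [-0.18  0.35 -0.91 -0.7   0.7   2.76]
clock 3.4 pos [0.574  0.0797 0.3655] d_mm [ -46.   -33.7 -127.5] rv [-0.09   0.388  0.577] q [ 0.26  0.08 -1.08 -1.13 -0.25  3.12] F [0.7 0.  0.1] w -0.0
```

```bash
python3 -m inch '[-10,-8,0,-0.012,0.055,0.08,0, -20,-16,-10,-0.025,0.11,0.16,0, -32,-22,-25,-0.037,0.165,0.24,0, -46,-28,-45,-0.05,0.22,0.32,0, -46,-34,-65,-0.062,0.275,0.4,0, -46,-34,-90,-0.075,0.33,0.48,0, -46,-34,-110,-0.09,0.388,0.577,0, -46,-34,-127,-0.09,0.388,0.577,0]'; python3 rot.py .528 .046 .238
```

```text
clock: 4.07
eef_pos: [0.5273, 0.0415, 0.2369]
tool_rot: [0.805, 0.246, 0.515, -0.162]
ft_force: [0.8, 0.1, -0.5]
grip_width: -0.0002
grasp_force: 0.0
clock 4.0667 pos [0.5273 0.0415 0.2369] d_mm [0.7 4.5 1.1] rv [ 0.    -0.013  0.002] q [-0.31  0.05 -0.92 -0.32  0.8   2.65] F [ 0.8  0.1 -0.5] w -0.0
```

```bash
cat > wr.py <<'E'
from fit import *
from scipy.spatial.transform import Rotation as R
def wpose(o):
    T=np.eye(4);T[:3,:3]=R.from_quat(o["tool_rot"]).as_matrix();T[:3,3]=o["eef_pos"]
    return T@np.array(bot.camera_info("wrist")["hand_eye"])
def wpix(C,X):
    K=np.array(bot.camera_info("wrist")["intrinsics"]);x=(np.linalg.inv(C)@np.r_[X,1])[:3]
    n=np.hypot(x[0],x[1]);r=K[0,0]*np.arctan2(n,x[2]);return K[:2,2]+r*x[:2]/n
def wray(C,uv):
    K=np.array(bot.camera_info("wrist")["intrinsics"]);v=np.array(uv)-K[:2,2];r=np.hypot(*v);a=r/K[0,0]
    return C[:3,3],C[:3,:3]@np.r_[np.sin(a)*v/r,np.cos(a)]
E
cat > snap.py <<'E'
from wr import *
import sys
np.set_printoptions(precision=4,suppress=True)
n=sys.argv[1];o=bot.get_obs();C=wpose(o);im=bot.camera("wrist");cv2.imwrite(f"pics/w{n}.png",im);np.save(f"C{n}.npy",C)
for t in("window_left_edge","pointer_left_tip"):
    print(t,[(np.round(q["uv"],1).tolist(),round(q["confidence"],2)) for q in bot.spot_point("wrist",t)[:2]])
p=np.load("p.npy");print("pred edge",[wpix(C,W(p,edge(p[3],p[6],y))).round(1).tolist() for y in(.195,.11,.025)],"tip",wpix(C,W(p,edge(p[4],p[6],.198))))
E
python3 snap.py 1
```

```text
window_left_edge []
pointer_left_tip [([257.6, 189.1], 0.73)]
pred edge [[246.2, 245.3], [319.0, 289.2], [408.3, 336.9]] tip [243.7777 200.4518]
```

View pics/w1.png

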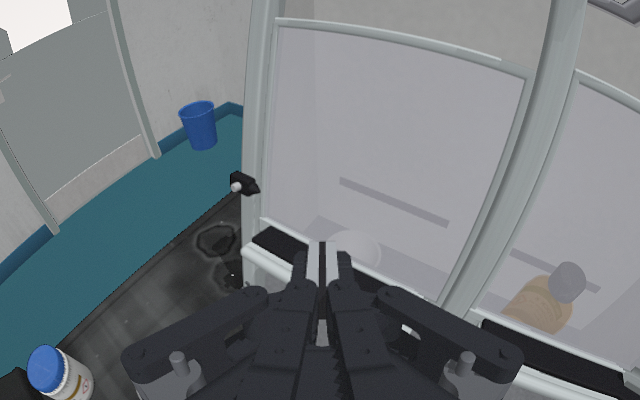

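The wrist picture shows the shut fingers above the lip. The left pointer's tip is near (259,190) and the bead's left end near (247,252). I'll go down and then in beneath the lip.

```bash
python3 -m inch '[0,2,-25,0,-0.006,0,0, 0,4,-55,0,-0.013,0,0, 0,4,-85,0,-0.013,0,0, 0,4,-115,0,-0.013,0,0, 0,4,-135,0,-0.013,0,0, 0,4,-135,0,-0.013,0,0]' && python3 rot.py .569 .074 .104;  python3 snap.py 2
```

```text
clock: 4.72
eef_pos: [0.5249, 0.0488, 0.0987]
tool_rot: [0.801, 0.248, 0.521, -0.16]
ft_force: [-0.4, 0.6, -0.1]
grip_width: -0.0002
grasp_force: 0.0
clock 4.7167 pos [0.5249 0.0488 0.0987] d_mm [44.1 25.2  5.3] rv [0.001 0.003 0.001] q [-0.3   0.54 -1.08 -1.    0.79  2.67] F [-0.4  0.6 -0.1] w -0.0
window_left_edge [([325.7, 159.1], 0.88), ([573.4, 283.7], 0.26)]
pointer_left_tip [([245.2, 40.6], 0.65)]
pred edge [[222.7, 118.3], [329.7, 157.2], [487.4, 221.7]] tip [224.1899  43.9718]
```

View pics/w2.png

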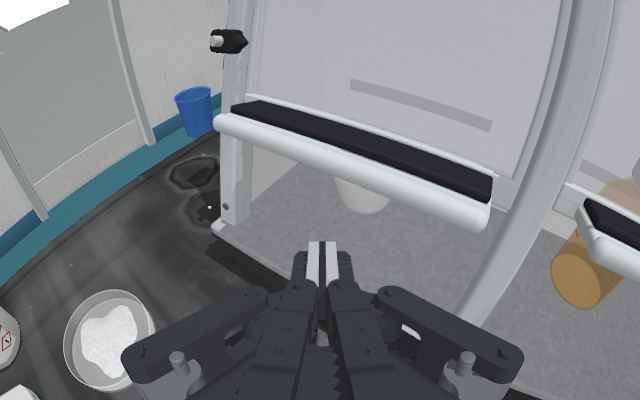

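```bash
cat > meas.py <<'E'
from wr import *
np.set_printoptions(precision=4,suppress=True)
C1,C2=np.load("C1.npy"),np.load("C2.npy");p=np.load("p.npy");H=lambda X:(R.from_euler("z",-p[2]).apply(np.array(X)-[p[0],p[1],0]))
A=[];y=[]
for r in(wray(C1,(259,189.5)),wray(C2,(246.5,41))):
    P=np.eye(3)-np.outer(r[1],r[1]);A.append(P);y.append(P@r[0])
A=np.vstack(A);y=np.hstack(y);X=np.linalg.lstsq(A,y,rcond=None)[0];h=H(X);print("tip",X,"hood",h,"s,d",h@S,h@N,np.linalg.norm(A@X-y), [pix(c,X) for c in("top","scene")])
print("tip pl",h@S-(.119-p[6]*np.sin(t))/np.cos(t))
# window: hood dx,dy,yaw shift + q from bead points in w2, w1 left end
B=[(C2,(220,123),.195),(C2,(487,217),.025),(C2,(325.7,159.1),.11),(C1,(247,252),.195)]
def f(v):
    pp=p.copy();pp[:3]+=v[:3]
    return np.r_[np.hstack([wpix(C,W(pp,edge(v[3],v[4],yy)))-u for C,u,yy in B]),v[0]/.003,v[1]/.003,v[2]/.01,(v[4]-.043)/.003]
r=least_squares(f,[0,0,0,.01,.04]) if 0 else __import__("scipy.optimize",fromlist=["x"]).least_squares(f,[0,0,0,.01,.04]);print(r.x,r.fun.round(1))
p[:3]+=r.x[:3];p[3]=r.x[3];p[6]=r.x[4];h=H(X);print("hood tip",h,"pl",h@S-(.119-p[6]*np.sin(t))/np.cos(t),"d",h@N,"q",p[3],"edge",W(p,edge(p[3],p[6],.11)));np.save("p2.npy",p)
E
python3 meas.py
```

```text
tip [0.6067 0.1671 0.1731] hood [0.0263 0.1995 0.1731] s,d 0.17397699018557503 0.01936453954602977 0.00017405830707824396 [array([270.5926, 179.3667]), array([268.0811, 176.6841])]
tip pl 0.06165866620648944
[0.0031 0.0009 0.0341 0.0083 0.0397] [-0.7 -1.1 -0.9  2.6  2.9  0.1 -3.  -4.   1.   0.3  3.4 -1.1]
hood tip [0.03   0.1977 0.1731] pl 0.06236935089161788 d 0.015853187643011756 q 0.008346351943056288 edge [0.5734 0.0779 0.1271]
```

```bash
python3 -m inch '[15,9,0,0,0,0,0, 30,18,0,0,0,0,0, 44,27,0,0,0,0,0, 44,27,0,0,0,0,0, 46,27,6,0,0,0,0, 46,27,6,0,0,0,0]'; python3 -m inch '[1,0,4,0,0,0,0, 2,0,8,0,0,0,0, 3,0,12,0,0,0,0, 4,0,15,0,0,0,0,4,0,15,0,0,0,0]'; python3 snap.py 3
```

```text
clock: 5.37
eef_pos: [0.57, 0.0759, 0.1104]
tool_rot: [0.8, 0.249, 0.523, -0.159]
ft_force: [-7.6, -0.5, -4.4]
grip_width: 0.0
grasp_force: 0.0
clock: 5.78
eef_pos: [0.573, 0.0756, 0.1248]
tool_rot: [0.8, 0.248, 0.522, -0.159]
ft_force: [-8.5, 0.2, -6.2]
grip_width: -0.0
grasp_force: 0.0
window_left_edge [([323.9, 234.5], 0.98), ([575.6, 345.6], 0.56)]
pointer_left_tip [([222.0, 110.1], 0.84)]
pred edge [[200.4, 202.9], [319.9, 275.0], [490.1, 359.6]] tip [194.751  119.8378]
```

View pics/w3.png

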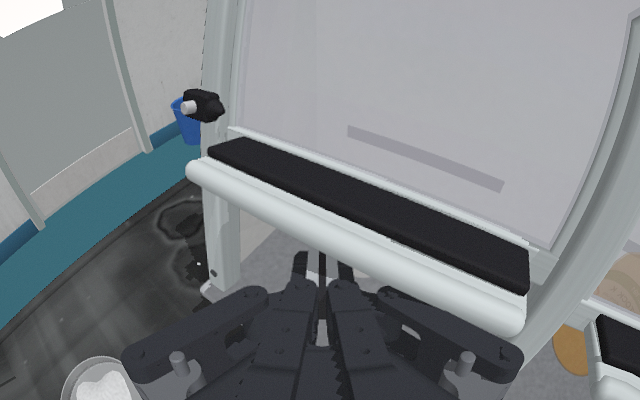

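```bash
cat > q.py <<'E'
from wr import *
import sys,json
from scipy.optimize import least_squares
np.set_printoptions(precision=4,suppress=True)
# args: n [[u,v,y]...] bead picks, [u,v] tip pick
n,B,tp=sys.argv[1],json.loads(sys.argv[2]),json.loads(sys.argv[3]);C=np.load(f"C{n}.npy");p=np.load("p2.npy")
def tipX(pl,dt): return S*((0.119-p[6]*np.sin(t))/np.cos(t)+pl)+N*dt+np.array([0,.198,0])
def f(v):
    pp=p.copy();pp[:3]+=v[2:5]
    return np.r_[np.hstack([wpix(C,W(pp,edge(v[0],p[6],b[2])))-b[:2] for b in B]),wpix(C,W(pp,tipX(v[1],.016)))-tp,v[2:4]/.003,v[4]/.01]
r=least_squares(f,[.03,.06,0,0,0]);print("q",r.x[0],"pl",r.x[1],"left mm",1e3*(r.x[1]-r.x[0]),r.x[2:],r.fun.round(1))
E
python3 q.py 3 '[[191,171,0.195],[517,328,0.025],[323.9,234.5,0.11]]' '[223,109]'; python3 q.py 2 '[[220,123,0.195],[487,217,0.025],[325.7,159.1,0.11]]' '[246.5,41]';python3 rot.py .6 .08 .16
```

```text
q 0.03333184714968024 pl 0.06300218662433998 left mm 29.670339474659745 [-0.0047 -0.0001 -0.0181] [ 1.6 -1.2  0.5 -1.7 -0.9  2.6 -1.2 -0.  -1.6 -0.  -1.8]
q 0.008318746095825998 pl 0.0623406296158901 left mm 54.021883520064094 [0.0009 0.0005 0.0043] [-1.1 -1.2 -1.4  1.2  2.7 -0.5 -0.8 -0.1  0.3  0.2  0.4]
clock 5.9333 pos [0.5732 0.0757 0.1247] d_mm [26.8  4.3 35.3] rv [0.001 0.006 0.001] q [-0.19  0.47 -0.97 -0.89  0.7   2.75] F [-7.9  0.7 -6.2] w -0.0
```

```bash
python3 -m inch '[1,0,4,0,0,0,0, 2,0,8,0,0,0,0, 3,0,12,0,0,0,0, 4,0,15,0,0,0,0, 5,0,19,0,0,0,0, 6,0,22,0,0,0,0, 6,0,22,0,0,0,0]'; python3 snap.py 4;python3 rot.py .6 .08 .16
```

```text
clock: 6.52
eef_pos: [0.5789, 0.0758, 0.1467]
tool_rot: [0.8, 0.248, 0.522, -0.159]
ft_force: [-7.6, 1.5, -6.6]
grip_width: 0.0003
grasp_force: 0.0
window_left_edge [([321.8, 235.0], 0.66)]
pointer_left_tip [([222.7, 144.6], 0.65)]
pred edge [[202.9, 233.6], [313.7, 306.5], [465.9, 385.2]] tip [195.5469 159.074 ]
clock 6.6667 pos [0.5791 0.0758 0.1465] d_mm [20.9  4.2 13.5] rv [0.001 0.006 0.001] q [-0.19  0.4  -0.95 -0.8   0.7   2.75] F [-7.9  0.8 -6.5] w 0.0
```

View pics/w4.png

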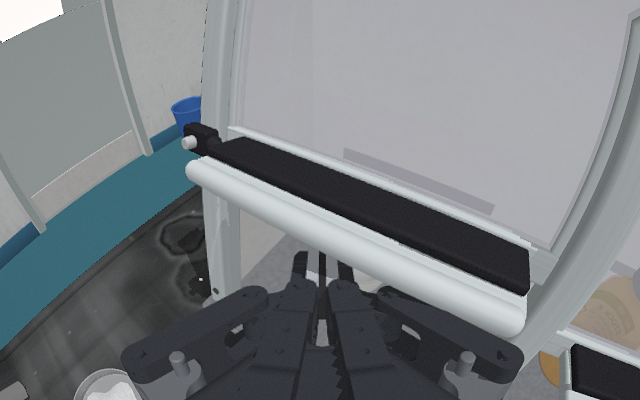

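```bash
cat > ba.py <<'E'
from wr import *
from scipy.optimize import least_squares
np.set_printoptions(precision=4,suppress=True)
Bd=[(1,0,(247,252),.195),(2,0,(220,123),.195),(2,0,(487,217),.025),(2,0,(325.7,159.1),.11),(3,1,(191,171),.195),(3,1,(517,328),.025),(3,1,(323.9,234.5),.11),(4,2,(191,171),.195),(4,2,(517,328),.025),(4,2,(321.8,235),.11)]
Tp=[(1,(259,189.5)),(2,(246.5,41)),(3,(223,109)),(4,(222,146))]
try: from extra import *; Bd+=eB; Tp+=eT
except ImportError: pass
nq=max(b[1] for b in Bd)+1
Cs={n:np.load(f"C{n}.npy") for n in {a[0] for a in Bd+Tp}}
# v: x,y,yaw,d,dt,pl,q0..
tip=lambda v:S*((0.119-v[3]*np.sin(t))/np.cos(t)+v[5])+N*v[4]+np.array([0,.198,0])
def f(v):
    return np.r_[np.hstack([wpix(Cs[n],W(v,edge(v[6+k],v[3],y)))-u for n,k,u,y in Bd]),np.hstack([wpix(Cs[n],W(v,tip(v)))-u for n,u in Tp]),(v[3]-.041)/.003]
r=least_squares(f,[.582,-.032,.02,.041,.018,.062]+[.03]*nq,loss="soft_l1",x_scale=.01);v=r.x
cov=np.linalg.inv(r.jac.T@r.jac)
print("pose",v[:3],"d,dt",v[3:5],"pl",v[5],"q",v[6:]);print("left mm",1e3*(v[5]-v[-1]),"sd",1e3*np.sqrt(cov[5,5]+cov[-1,-1]-2*cov[5,-1]))
e=f(v)[:-1].reshape(-1,2).round(1);print(e.tolist())
E
python3 ba.py
```

```text
pose [ 0.5815 -0.0319  0.0272] d,dt [0.041  0.0156] pl 0.06293966753488378 q [0.0102 0.0332 0.0558]
left mm 7.168370561655833 sd 0.609368110738706
[[-4.4, -4.2], [-3.0, -2.5], [-1.1, 5.2], [0.0, -0.2], [0.6, -0.2], [0.5, -1.1], [-1.4, 3.7], [0.7, -0.1], [0.4, -0.8], [0.8, 3.4], [-0.2, 0.2], [0.0, -0.1], [0.0, 0.1], [0.1, -0.2]]
```

```bash
python3 -m inch '[0.5,0,1.5,0,0,0,0, 1,0,3.3,0,0,0,0, 1.3,0,5,0,0,0,0, 1.3,0,5,0,0,0,0, 1.3,0,5,0,0,0,0]';  python3 snap.py 5
python3 - <<'E'
from wr import *
p=np.load("p2.npy");C=wpose(bot.get_obs());X=R.from_euler("z",-p[2]).apply(C[:3,3]-[p[0],p[1],0]);e=edge(.061,.041,.19);print("cam hood",X,"above level",(X-e)@S, "bead cam dist",np.linalg.norm(X-e))
im=cv2.imread("pics/w5.png")[90:240,140:340];cv2.imwrite("pics/w5c.png",cv2.resize(im,(800,600),interpolation=2))
E
```

```text
clock: 7.08
eef_pos: [0.5806, 0.0758, 0.1517]
tool_rot: [0.8, 0.248, 0.522, -0.159]
ft_force: [-5.3, 0.4, -5.7]
grip_width: -0.0
grasp_force: 0.0
window_left_edge [([319.0, 233.9], 0.89)]
pointer_left_tip [([222.2, 154.2], 0.58)]
pred edge [[203.0, 240.4], [311.9, 313.3], [460.5, 390.9]] tip [195.3348 167.7721]
cam hood [-0.06576881  0.0673823   0.27414397] above level 0.07456857269259635 bead cam dist 0.17127275889696192
```

View pics/w5c.png

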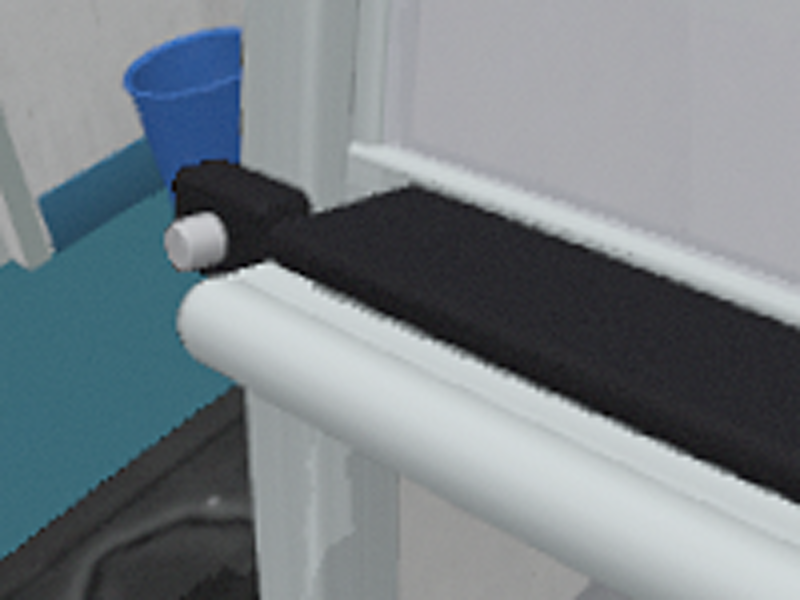

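```bash
python3 -m inch '[-3,0,-8,0,0,0,0, -6,0,-18,0,0,0,0, -16,-6,-28,0,0,0,0, -28,-12,-38,0,0,0,0, -42,-20,-48,0,0,0,0, -56,-27,-53,0,0,0,0, -56,-27,-53,0,0,0,0, -56,-27,-53,0,0,0,0]';  python3 snap.py 6
python3 - <<'E'
from wr import *
p=np.load("p2.npy");o=bot.get_obs();print(o["ft_force"]);C=wpose(o);X=R.from_euler("z",-p[2]).apply(C[:3,3]-[p[0],p[1],0]);e=edge(.061,.041,.19);print("cam hood",X,"above level",(X-e)@S, "bead cam dist",np.linalg.norm(X-e))
c=wpix(C,W(p,e)).astype(int);print(c);u0=max(0,c[0]-70);v0=max(0,c[1]-70);im=cv2.imread("pics/w6.png")[v0:v0+150,u0:u0+200];print(u0,v0);cv2.imwrite("pics/w6c.png",cv2.resize(im,(800,600),interpolation=2))
E
```

```text
clock: 7.9
eef_pos: [0.5286, 0.0471, 0.1009]
tool_rot: [0.798, 0.249, 0.526, -0.156]
ft_force: [0.6, 0.2, -0.6]
grip_width: -0.0001
grasp_force: 0.0
window_left_edge [([335.3, 59.3], 0.85)]
pointer_left_tip [([240.9, 44.8], 0.53)]
pred edge [[217.8, 123.0], [323.4, 163.4], [480.5, 229.2]] tip [219.6268  48.6649]
[0.67779259 0.16907727 0.54012919]
cam hood [-0.11925699  0.04184022  0.22255743] above level 0.010896038794102822 bead cam dist 0.19859531889680998
[222  48]
152 0
```

View pics/w6c.png

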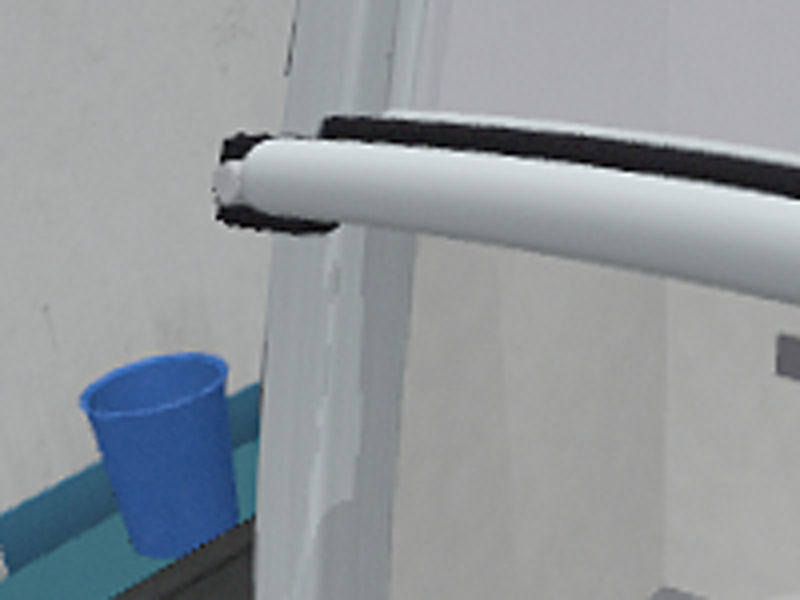

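```bash
cat > ba2.py <<'E'
from wr import *
from scipy.optimize import least_squares
np.set_printoptions(precision=4,suppress=True)
# bead centre-line picks (n, qindex, uv), free y; mids from network y=.11
L=[(5,1,(208,176.5)),(5,1,(305.5,227)),(6,1,(227,44.9)),(6,1,(352,62.6))]
M=[(2,0,(325.7,159.1)),(5,1,(319,233.9)),(6,1,(335.3,59.3))]
Tp=[(1,(259,189.5)),(2,(246.5,41)),(3,(223.5,109)),(4,(222,146))]
Sc=[(1,(236,187)),(2,(214,41)),(3,(186,106)),(4,(188,143)),(5,(184.5,151.5)),(6,(209,45.5))]
Cs={n:np.load(f"C{n}.npy") for n in range(1,7)}
pt=lambda v,s,d,y:S*((0.119-v[3]*np.sin(t))/np.cos(t)+s)+N*d+np.array([0,y,0])
# v: x y yaw d dt pl  q0 q1  ds dscr ysc  yL...
def f(v):
    o=[wpix(Cs[n],W(v,edge(v[6+k],v[3],.11)))-u for n,k,u in M]
    o+=[wpix(Cs[n],W(v,edge(v[6+k],v[3],v[11+i])))-u for i,(n,k,u) in enumerate(L)]
    o+=[wpix(Cs[n],W(v,pt(v,v[5],v[4],.198)))-u for n,u in Tp]
    o+=[wpix(Cs[n],W(v,pt(v,v[5]+v[8],v[9],v[10])))-u for n,u in Sc]
    return np.r_[np.hstack(o),(v[3]-.041)/.002,v[8]/.0007,(v[2]-.02)/.02]
r=least_squares(f,[.582,-.032,.02,.041,.018,.062,.01,.06,0,.031,.22,.15,.1,.15,.1],loss="soft_l1",x_scale=.01);v=r.x
cov=np.linalg.inv(r.jac.T@r.jac);print(v);print("left mm",1e3*(v[5]-v[7]),"sd",1e3*np.sqrt(cov[5,5]+cov[7,7]-2*cov[5,7]));print(f(v)[:-3].reshape(-1,2).round(1).tolist())
E
python3 ba2.py
```

```text
Traceback (most recent call last):
  File "ba2.py", line 18, in <module>
    r=least_squares(f,[.582,-.032,.02,.041,.018,.062,.01,.06,0,.031,.22,.15,.1,.15,.1],loss="soft_l1",x_scale=.01);v=r.x
  File "ba2.py", line 13, in f
    o=[wpix(Cs[n],W(v,edge(v[6+k],v[3],.11)))-u for n,k,u in M]
       ~~~~^^^^^^^^^^^^^^^^^^^^^^^^^^^^^^^^^^
  File "wr.py", line 7, in wpix
    K=np.array(bot.camera_info("wrist")["intrinsics"]);x=(np.linalg.inv(C)@np.r_[X,1])[:3]
               ~~~~~~~~~~~~~~~^^^^^^^^^
ValueError: time passes only in moves, steps and waits
```

```bash
sed -i 's/^def wpix/KW=np.array(bot.camera_info("wrist")["intrinsics"])\ndef wpix/; s/K=np.array(bot.camera_info("wrist")\["intrinsics"\]);/K=KW;/' wr.py; sed -i '0,/K=KW;/s//K=KW;/' wr.py; grep -n KW wr.py; python3 ba2.py; python3 rot.py .5 .05 .1
```

```text
6:KW=np.array(bot.camera_info("wrist")["intrinsics"])
8:    K=KW;x=(np.linalg.inv(C)@np.r_[X,1])[:3]
11:    K=KW;v=np.array(uv)-K[:2,2];r=np.hypot(*v);a=r/K[0,0]
[ 0.5797 -0.0319  0.0286  0.041   0.0133  0.0633  0.0113  0.0651 -0.0006
  0.0255  0.2184  0.1777  0.1173  0.183   0.1012]
left mm -1.7232060500429887 sd 0.48439843142522115
[[-1.7, -0.1], [1.8, 0.1], [-0.5, 0.2], [-0.2, 0.4], [0.2, -0.4], [0.0, -0.6], [-0.1, 0.3], [-0.1, 0.2], [0.2, 0.1], [-0.3, 0.3], [0.3, -0.0], [-1.8, 0.2], [0.2, -0.6], [-0.2, 1.3], [-1.5, -0.0], [1.8, -0.5], [1.0, -0.8]]
clock 8.05 pos [0.5294 0.0476 0.1006] d_mm [-29.4   2.4  -0.6] rv [0.005 0.016 0.001] q [-0.3   0.55 -1.07 -1.02  0.79  2.67] F [0.7 0.2 0.5] w 0.0
```

```bash
python3 -m inch '[-5,20,-3,0,0,0,0, -5,45,-6,0,0,0,0, -5,70,-9,0,0,0,0, -5,90,-11,0,0,0,0, -5,90,-11,0,0,0,0, -5,90,-11,0,0,0,0]'; python3 snap.py 7
python3 - <<'E'
from wr import *
p=np.load("p2.npy");o=bot.get_obs();print(o["ft_force"],o["clock"]);C=wpose(o);X=R.from_euler("z",-p[2]).apply(C[:3,3]-[p[0],p[1],0]);e=edge(.0645,.041,.195);print("cam hood",X,"above level",(X-e)@S, "dist",np.linalg.norm(X-e))
c=wpix(C,W(p,e)).astype(int);u0=max(0,c[0]-50);v0=max(0,c[1]-50);im=cv2.imread("pics/w7.png")[v0:v0+100,u0:u0+133];print(c,u0,v0);cv2.imwrite("pics/w7c.png",cv2.resize(im,(798,600),interpolation=2))
E
```

```text
clock: 8.55
eef_pos: [0.5416, 0.138, 0.0888]
tool_rot: [0.8, 0.254, 0.52, -0.162]
ft_force: [0.0, 0.3, 0.5]
grip_width: 0.0002
grasp_force: 0.0
window_left_edge [([553.0, 105.7], 0.7)]
pointer_left_tip []
pred edge [[318.5, 160.3], [498.0, 237.7], [649.4, 311.7]] tip [330.4063  50.3417]
[-0.29099693 -0.07777612  0.96894497] 8.7
cam hood [-0.10133055  0.12873141  0.21153667] above level 0.0013905047485781308 dist 0.12982357469178837
[325  40] 275 0
```

View pics/w7c.png

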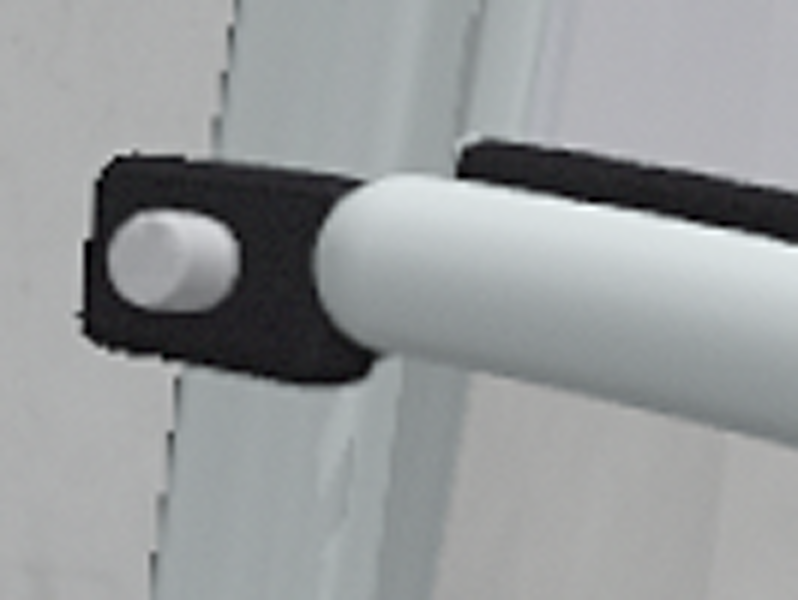

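Run:
```python
from wr import *
np.set_printoptions(precision=4,suppress=True)
C=np.load("C7.npy")
for pose in((.5797,-.0319,.0286),(.582,-.0326,.012)):
  H=R.from_euler("z",-pose[2])
  for n,cu,d in(("bead",(400,265),.041),("bead",(640,304),.041),("bead",(520,285),.041),("screw",(150,261),.028),("screwmid",(175,261),.026),("clipL",(92,253),.02),("clipR",(365,281),.02),("clipmid",(225,267),.02)):
    o,r=wray(C,(275+cu[0]/6,cu[1]/6));o=H.apply(o-np.array([*pose[:2],0]));r=H.apply(r)
    X=o+r*(d-o@N)/(r@N);print(n,"y",X[1].round(4),"q",(X@S-(.119-.041*np.sin(t))/np.cos(t)).round(4),end=" | ")
  print()
```

```text
bead y 0.1887 q 0.0649 | bead y 0.1721 q 0.0654 | bead y 0.1801 q 0.0651 | screw y 0.2176 q 0.062 | screwmid y 0.2167 q 0.0622 | clipL y 0.2296 q 0.0617 | clipR y 0.203 q 0.0628 | clipmid y 0.216 q 0.0621 | 
bead y 0.1925 q 0.0634 | bead y 0.175 q 0.064 | bead y 0.1834 q 0.0636 | screw y 0.2229 q 0.0602 | screwmid y 0.2219 q 0.0605 | clipL y 0.2354 q 0.0598 | clipR y 0.2074 q 0.0612 | clipmid y 0.2211 q 0.0604 |
```

Seen level, the bead ends about 1.7 mm above the pointer clip's centre line (crop: bead centre (400,265), clip centre line (365,281)). The ray geometry agrees, so I'll nudge the window down slightly from above.

```bash
sed -i 's/,0.6,-0.42)/,0.6,-0.65)/' rot.py
python3 - <<'E'
from plan import *
import sys
from fit import W,edge,S,N
v=[.5797,-.0319,.0286];p,psi=.65,.6
z=np.array([np.cos(p)*np.cos(psi),np.cos(p)*np.sin(psi),-np.sin(p)])
b=W(v,edge(.065,.041,.11));print("bead",b)
for n,o in(("contact",[.016,0,.010+.009]),("hover",[.018,0,.035]),("high",[-.05,0,.10])):
    tip=b+o;q,a,bb,c=ik(tip,p,psi);print(n,(tip-.022*z).round(4),round(a,1),round(c,1),q.round(2))
E
python3 rot.py .5314 .0693 .2938
```

```text
bead [0.58281474 0.07823411 0.18178518]
contact [0.5844 0.0683 0.2141] 0.0 0.0 [-0.14  0.11 -0.68  0.01  0.57  2.64]
hover [0.5864 0.0683 0.2301] 0.0 0.0 [-0.14  0.09 -0.66  0.06  0.57  2.64]
high [0.5184 0.0683 0.2951] 0.0 0.0 [-0.17 -0.15 -0.68  0.29  0.59  2.61]
clock 8.7 pos [0.5417 0.1357 0.0887] d_mm [-10.3 -66.4 205.1] rv [-0.126  0.192 -0.007] q [-0.03  0.62 -1.09 -1.2   0.57  2.84] F [-0.3 -0.1  1. ] w -0.0
```

```bash
python3 -m inch '[-5,-15,15,0,0,0,0, -12,-35,35,0,0,0,0, -18,-55,60,0,0,0,0, -23,-67,90,0,0,0,0, -23,-67,120,-0.03,0.05,0,0, -23,-67,150,-0.06,0.1,0,0, -23,-67,180,-0.1,0.15,-0.003,0, -23,-67,206,-0.126,0.192,-0.007,0]'; python3 rot.py .5864 .0683 .2301
```

```text
clock: 9.37
eef_pos: [0.5232, 0.0663, 0.2538]
tool_rot: [0.846, 0.26, 0.444, -0.138]
ft_force: [2.4, 0.8, -0.6]
grip_width: 0.0001
grasp_force: 0.0
clock 9.3667 pos [0.5232 0.0663 0.2538] d_mm [ 63.2   2.  -23.7] rv [-0.027  0.037  0.002] q [-0.19 -0.08 -0.78  0.07  0.62  2.62] F [ 2.4  0.8 -0.6] w 0.0
```

```bash
python3 -m inch '[20,1,5,-0.01,0.01,0,0, 40,2,2,-0.02,0.03,0,0, 60,2,-8,-0.027,0.037,0.002,0, 63,2,-10,-0.027,0.037,0.002,0, 63,2,-10,-0.027,0.037,0.002,0, 63,2,-10,-0.027,0.037,0.002,0]'; python3 rot.py .5844 .0683 .2141
```

```text
clock: 9.87
eef_pos: [0.5864, 0.0694, 0.2416]
tool_rot: [0.855, 0.265, 0.425, -0.133]
ft_force: [-0.7, -0.1, -0.1]
grip_width: 0.0003
grasp_force: 0.0
clock 9.8667 pos [0.5864 0.0694 0.2416] d_mm [ -2.   -1.1 -27.5] rv [-0.003 -0.    -0.002] q [-0.14  0.07 -0.64  0.09  0.57  2.63] F [-0.7 -0.1 -0.1] w 0.0
```

```bash
python3 -m inch '[-2,0,-7,0,0,0,0, -4,0,-14,0,0,0,0, -5,0,-18,0,0,0,0, -5,0,-18,0,0,0,0, -5,0,-18,0,0,0,0]'; for i in 1 2; do python3 -m inch '[-0.5,0,-2,0,0,0,0, -0.5,0,-2,0,0,0,0, -0.5,0,-2,0,0,0,0]' | egrep 'eef|ft_f'; done
```

```text
clock: 10.28
eef_pos: [0.5818, 0.0701, 0.224]
tool_rot: [0.855, 0.266, 0.425, -0.133]
ft_force: [0.5, -0.7, 0.7]
grip_width: -0.0001
grasp_force: 0.0
eef_pos: [0.5821, 0.0702, 0.2229]
ft_force: [0.7, 0.6, 0.9]
eef_pos: [0.5815, 0.0702, 0.2206]
ft_force: [0.6, 0.3, 0.1]
```

```bash
python3 -m inch '[-0.4,0,-1.5,0,0,0,0, -0.4,0,-1.5,0,0,0,0]' | egrep 'eef|ft_f'; python3 -m inch '[-0.3,0,-1,0,0,0,0, -0.3,0,-1,0,0,0,0]' | egrep 'eef|ft_f';python3 -m inch '[-0.3,0,-1,0,0,0,0, -0.3,0,-1,0,0,0,0]' | egrep 'eef|ft_f'
```

```text
eef_pos: [0.581, 0.0701, 0.219]
ft_force: [-0.3, 0.2, -0.1]
eef_pos: [0.5807, 0.0701, 0.218]
ft_force: [-0.5, 0.0, -0.6]
eef_pos: [0.5804, 0.0701, 0.217]
ft_force: [-0.0, 0.1, -0.2]
```

```bash
python3 -m inch '[-0.3,0,-1,0,0,0,0, -0.3,0,-1,0,0,0,0]' | egrep 'eef|ft_f'; python3 -m inch '[-0.3,0,-1,0,0,0,0, -0.3,0,-1,0,0,0,0]' | egrep 'eef|ft_f'
```

```text
eef_pos: [0.5801, 0.0701, 0.216]
ft_force: [0.3, -0.6, 0.0]
eef_pos: [0.5798, 0.0701, 0.215]
ft_force: [0.3, 0.4, 0.3]
```

```bash
python3 -m inch '[-0.3,0,-1,0,0,0,0, -0.3,0,-1,0,0,0,0]' | egrep 'eef|ft_f'
```

```text
eef_pos: [0.5795, 0.0701, 0.214]
ft_force: [-0.7, -0.2, -0.9]
```

```bash
python3 -m inch '[-0.3,0,-1,0,0,0,0, -0.3,0,-1,0,0,0,0]' | egrep 'eef|ft_f'
```

```text
eef_pos: [0.5792, 0.0701, 0.213]
ft_force: [-0.4, 0.7, 0.4]
```

```bash
python3 -m inch '[-0.3,0,-1,0,0,0,0, -0.3,0,-1,0,0,0,0]' | egrep 'eef|ft_f'
```

```text
eef_pos: [0.5789, 0.0701, 0.212]
ft_force: [0.5, 0.3, -0.2]
```

```bash
python3 -m inch '[-0.3,0,-1,0,0,0,0, -0.3,0,-1,0,0,0,0]' | egrep 'clock|eef|ft_f'
```

```text
clock: 12.28
eef_pos: [0.5786, 0.0701, 0.211]
ft_force: [0.5, -0.5, 0.3]
```

```bash
python3 -m inch '[-0.3,0,-1,0,0,0,0, -0.3,0,-1,0,0,0,0]' | egrep 'eef|ft_f'
```

```text
eef_pos: [0.5783, 0.0701, 0.21]
ft_force: [-0.3, 0.2, -0.3]
```

```bash
python3 -m inch '[-0.3,0,-1,0,0,0,0, -0.3,0,-1,0,0,0,0]' | egrep 'eef|ft_f'
```

```text
eef_pos: [0.578, 0.0701, 0.209]
ft_force: [0.6, 0.3, 0.0]
```

```bash
python3 -m inch '[-0.3,0,-1,0,0,0,0, -0.3,0,-1,0,0,0,0]' | egrep 'clock|eef|ft_f'
```

```text
clock: 12.78
eef_pos: [0.5777, 0.0701, 0.208]
ft_force: [-1.1, 0.8, 0.1]
```

```bash
python3 snap.py 8
python3 - <<'E'
from wr import *
np.set_printoptions(precision=4,suppress=True)
C=np.load("C8.npy");v=[.5797,-.0319,.0286]
for q in(.055,.06,.065):print(q,wpix(C,W(v,edge(q,.041,.11))))
o=bot.get_obs();z=R.from_quat(o["tool_rot"]).as_matrix();tip=o["eef_pos"]+.022*z[:,2];print("tip",tip,"low corner",tip-.011*z[:,0],wpix(C,tip))
b=W(v,edge(.065,.041,.11));print(b)
im=cv2.imread("pics/w8.png")[120:345,170:470];cv2.imwrite("pics/w8c.png",cv2.resize(im,(800,600),interpolation=2))
E
```

```text
window_left_edge []
pointer_left_tip [([233.3, 187.2], 0.8)]
pred edge [[222.5, 253.6], [310.6, 316.9], [414.3, 378.9]] tip [212.7354 207.523 ]
0.055 [313.4098 290.849 ]
0.06 [314.4517 286.5341]
0.065 [315.5433 282.0051]
tip [0.5923 0.0801 0.195 ] low corner [0.5868 0.0763 0.1862] [322.5414 258.0468]
[0.5828 0.0782 0.1818]
```

View pics/w8c.png

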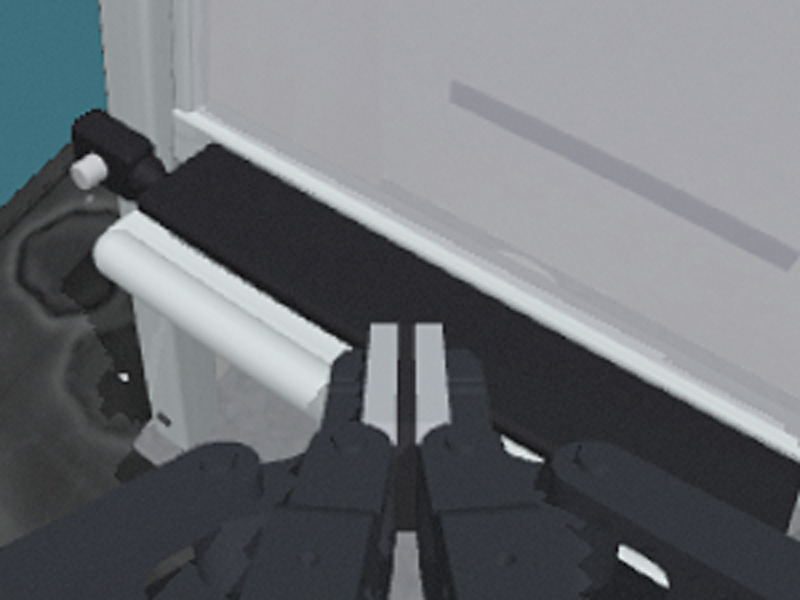

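The shut fingertips, near (400,330) in the crop, are over the front of the strip just behind the bead and not yet touching. I'll keep going down in 1 mm steps.

```bash
python3 -m inch '[-0.3,0,-1,0,0,0,0, -0.3,0,-1,0,0,0,0]' | egrep 'eef|ft_f'
```

```text
eef_pos: [0.5778, 0.0701, 0.2075]
ft_force: [0.7, -1.0, 0.1]
```

```bash
python3 -m inch '[-0.3,0,-1,0,0,0,0, -0.3,0,-1,0,0,0,0]' | egrep 'eef|ft_f'
```

```text
eef_pos: [0.5776, 0.0701, 0.2068]
ft_force: [0.4, -0.4, 1.9]
```

```bash
python3 -m inch '[-0.3,0,-1,0,0,0,0, -0.3,0,-1,0,0,0,0]' | egrep 'clock|eef|ft_f'
```

```text
clock: 13.43
eef_pos: [0.5772, 0.0701, 0.2055]
ft_force: [1.1, 0.2, 1.0]
```

```bash
python3 -m inch '[0,0,0,0,0,0,0]' | egrep 'eef|ft_f'; python3 -m inch '[0,0,0,0,0,0,0]' | egrep 'eef|ft_f'; python3 -m inch '[-0.2,0,-0.7,0,0,0,0, -0.2,0,-0.7,0,0,0,0]' | egrep 'eef|ft_f'
```

```text
eef_pos: [0.5772, 0.0701, 0.2055]
ft_force: [1.4, -0.4, 1.3]
eef_pos: [0.5772, 0.0701, 0.2056]
ft_force: [1.5, 0.1, 1.9]
eef_pos: [0.5768, 0.0701, 0.2046]
ft_force: [1.7, 0.6, 1.2]
```

```bash
sed -i 's/,0.6,-0.65)/,0.6,-0.42)/' rot.py; python3 -m inch '[3,0,10,0,0,0,0, 3,0,20,0,0,0,0, -15,0,32,0,0,0,0, -35,0,38,0,0,0,0, -54,0,38,0,0,0,0, -56,0,38,0,0,0,0]'; python3 rot.py .5416 .138 .0888
python3 - <<'E'
from scipy.spatial.transform import Rotation as R
from workcell import bot
print((R.from_quat([0.8,0.254,0.52,-0.162])*R.from_quat(bot.get_obs()["tool_rot"]).inv()).as_rotvec().round(3))
E
```

```text
clock: 14.27
eef_pos: [0.5172, 0.0705, 0.2407]
tool_rot: [0.856, 0.265, 0.424, -0.134]
ft_force: [0.4, 0.6, -0.7]
grip_width: -0.0
grasp_force: 0.0
clock 14.2667 pos [0.5172 0.0705 0.2407] d_mm [  24.4   67.5 -151.9] rv [ 0.127 -0.192 -0.004] q [-0.17 -0.07 -0.78  0.11  0.59  2.61] F [ 0.4  0.6 -0.7] w -0.0
[ 0.124 -0.194  0.008]
```

```bash
python3 -m inch '[2,0,-15,0.02,-0.03,0,0, 4,2,-40,0.05,-0.08,0,0, 6,8,-65,0.08,-0.13,0.004,0, 8,18,-90,0.124,-0.194,0.008,0, 12,32,-112,0.124,-0.194,0.008,0, 18,48,-132,0.124,-0.194,0.008,0, 22,60,-146,0.124,-0.194,0.008,0, 24,68,-152,0.124,-0.194,0.008,0]'; python3 rot.py .5416 .138 .0888; python3 snap.py 9
python3 - <<'E'
import cv2,numpy as np
for n in(7,9):
    g=cv2.cvtColor(cv2.imread(f"pics/w{n}.png"),6).astype(int)
    for u in(285,300,303,330,340,345,360,375): print(n,u,g[14:90:1,u].tolist() if u in(300,) else '', end='\n' if u==300 else '')
E
```

```text
clock: 14.93
eef_pos: [0.5438, 0.1386, 0.0859]
tool_rot: [0.8, 0.253, 0.519, -0.161]
ft_force: [0.5, -0.4, -0.6]
grip_width: 0.0002
grasp_force: 0.0
clock 14.9333 pos [0.5438 0.1386 0.0859] d_mm [-2.2 -0.6  2.9] rv [ 0.005  0.002 -0.01 ] q [-0.02  0.63 -1.08 -1.2   0.57  2.85] F [ 0.5 -0.4 -0.6] w 0.0
window_left_edge [([555.7, 110.1], 0.84)]
pointer_left_tip []
pred edge [[316.5, 157.9], [501.2, 237.1], [654.8, 312.3]] tip [328.2997  45.0036]
7 285 7 300 [174, 176, 175, 174, 175, 174, 173, 174, 175, 174, 177, 171, 34, 44, 42, 36, 34, 33, 36, 33, 47, 138, 182, 158, 155, 156, 157, 158, 157, 158, 159, 160, 161, 160, 159, 155, 136, 90, 26, 32, 36, 35, 31, 25, 16, 121, 183, 175, 174, 175, 174, 174, 175, 172, 172, 175, 174, 173, 172, 175, 176, 175, 178, 176, 176, 175, 176, 173, 175, 176, 173, 174, 174, 174, 173, 172]
7 303 7 330 7 340 7 345 7 360 7 375 9 285 9 300 [176, 175, 174, 174, 174, 176, 183, 124, 25, 42, 42, 43, 36, 36, 34, 33, 100, 156, 183, 196, 196, 188, 182, 173, 167, 165, 165, 165, 161, 152, 134, 120, 118, 97, 74, 35, 26, 35, 30, 30, 20, 104, 172, 176, 174, 174, 174, 173, 174, 173, 173, 174, 171, 171, 169, 156, 158, 158, 158, 161, 162, 164, 162, 164, 163, 154, 152, 153, 156, 158, 160, 158, 161, 161, 162, 161]
9 303 9 330 9 340 9 345 9 360 9 375
```

Run:
```python
import cv2,numpy as np
for n in(7,9):
    g=cv2.GaussianBlur(cv2.cvtColor(cv2.imread(f"pics/w{n}.png"),6).astype(np.float32),(3,3),0)
    for u in(289,291,293,322,328,334,340,346,352,360,370,380):
        d=np.diff(g[:95,u]);pk=[(i+.5,int(d[i])) for i in range(1,93) if abs(d[i])>7 and abs(d[i])>=abs(d[i-1]) and abs(d[i])>abs(d[i+1])]
        print(n,u,pk)
    print(n,"row screw",np.round(g[38+(-4 if n==9 else 0),285:330:2]).astype(int).tolist())
```

```text
7 289 [(39.5, -48), (51.5, -7), (55.5, 51)]
7 291 [(29.5, -36), (39.5, -7), (57.5, 60)]
7 293 [(26.5, -54), (39.5, 22), (46.5, -22), (57.5, 57)]
7 322 [(27.5, -55), (63.5, 57)]
7 328 [(28.5, -59), (37.5, 25), (50.5, -17), (63.5, 53)]
7 334 [(29.5, -39), (31.5, 56), (56.5, -37), (63.5, 56)]
7 340 [(28.5, 20), (59.5, 17)]
7 346 [(28.5, 25)]
7 352 [(21.5, 10), (24.5, -46), (29.5, 92), (61.5, 8)]
7 360 [(23.5, -66), (30.5, 75), (62.5, 20)]
7 370 [(24.5, -66), (32.5, 80), (65.5, 16)]
7 380 [(26.5, -58), (34.5, 90), (67.5, 21)]
7 row screw [174, 176, 156, 43, 50, 132, 165, 160, 160, 182, 203, 204, 206, 189, 89, 33, 34, 34, 35, 33, 34, 54, 149]
9 289 [(22.5, -45), (28.5, -12), (35.5, 23), (44.5, -16), (53.5, 72)]
9 291 [(21.5, -64), (33.5, 40), (46.5, -32), (54.5, 64)]
9 293 [(20.5, -62), (31.5, 46), (47.5, -35), (54.5, 66)]
9 322 [(24.5, -37), (40.5, 21), (54.5, -14), (60.5, 42)]
9 328 [(25.5, -35), (34.5, 57), (57.5, -13), (60.5, 28)]
9 334 [(27.5, -34), (31.5, 64), (61.5, 7)]
9 340 [(30.5, 19)]
9 346 [(26.5, -14), (31.5, 29)]
9 352 [(26.5, -42), (31.5, 62), (65.5, 11)]
9 360 [(27.5, -50), (33.5, 55), (66.5, 10)]
9 370 [(29.5, -46), (35.5, 54), (69.5, 10)]
9 380 [(30.5, -52), (36.5, 63), (71.5, 11)]
9 row screw [176, 81, 38, 120, 165, 162, 166, 186, 198, 201, 196, 182, 135, 60, 34, 35, 36, 36, 36, 35, 34, 64, 151]
```

```bash
cat > lv.py <<'E'
from wr import *
import sys
D={7:dict(bead=[(360,46.5),(380,51)],clip=[(293,42),(322,45.5),(328,46)]),9:dict(bead=[(360,50),(370,52.5),(380,54)],clip=[(293,37.5),(322,42.5),(328,43)])}
for n,dd in D.items():
  C=np.load(f"C{n}.npy")
  for pose in((.5797,-.0319,.0286),(.582,-.0326,.012)):
    H=R.from_euler("z",-pose[2]);o0=H.apply(C[:3,3]-np.array([*pose[:2],0]));A=[];y=[]
    for k,(nm,d) in enumerate((("bead",.041),("clip",.022))):
      for u in dd[nm]:
        r=H.apply(wray(C,u)[1]);X=o0+r*(d-o0@N)/(r@N)
        A.append([k==0,k==1,X[1]-.2]);y.append(1e3*(X@S-(.119-.041*np.sin(t))/np.cos(t)))
    b,*_=np.linalg.lstsq(np.array(A,float),np.array(y),rcond=None);print(n,"bead,clip,tilt/m",b.round(2),"bead-clip",(b[0]-b[1]).round(2),"cam level",((o0-edge(.063,.041,.19))@S*1e3).round(1),np.round(y,1))
E
python3 lv.py
```

```text
7 bead,clip,tilt/m [ 64.73  62.67 -21.56] bead-clip 2.07 cam level 3.9 [65.3 65.1 62.  62.4 62.6]
7 bead,clip,tilt/m [ 63.26  61.13 -26.18] bead-clip 2.14 cam level 2.8 [63.9 63.7 60.2 60.7 61. ]
9 bead,clip,tilt/m [62.2  61.74 15.31] bead-clip 0.47 cam level 1.9 [61.9 61.7 61.9 62.2 61.7 61.9]
9 bead,clip,tilt/m [60.55 60.09 10.48] bead-clip 0.46 cam level 0.7 [60.4 60.2 60.4 60.5 60.1 60.3]
```

```bash
python3 -m inch '[-7,-15,15,0,0,0,0, -14,-35,35,0,0,0,0, -20,-55,60,0,0,0,0, -25,-80,90,0,0.05,0,0, -35,-110,120,0,0.1,0,0, -50,-140,150,0,0.2,0,0, -70,-170,165,0,0.3,0,0, -90,-200,180,0,0.4,0,0]'; python3 -m inch '[-15,-20,15,0,0.1,0,0, -30,-40,30,0,0.2,0,0, -30,-40,30,0,0.2,0,0, -30,-40,30,0,0.2,0,0]'
python3 - <<'E'
from h import *
bot.camera("top");print(bot.get_obs()["joint_vel"],bot.spot_point("top","window_left_edge")[:1])
bot.job_done()
E
```

```text
clock: 15.75
eef_pos: [0.5088, 0.0167, 0.2038]
tool_rot: [0.851, 0.236, 0.431, -0.182]
ft_force: [1.3, -0.2, -0.5]
grip_width: -0.0003
grasp_force: 0.0
clock: 16.08
eef_pos: [0.4803, -0.0245, 0.2361]
tool_rot: [0.89, 0.216, 0.345, -0.204]
ft_force: [1.0, -1.1, 1.1]
grip_width: 0.0002
grasp_force: 0.0
[ 0.02865587  0.03128815 -0.08831647 -0.15819422  0.00117722  0.02749969] [{'uv': [304.9, 186.0], 'confidence': 0.62}]
the job is handed in; nothing more can be done
```

The left window, in front of the mortar, is open with its lip level with the pointer to about 0.5 mm by my last camera measurement. I pushed it up from beneath, overshot by about 2 mm, and nudged it back with light fingertip pressure from above. I then took the hand away and handed the job in at about 16 s.

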